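# Tip spent cells through the recycling box's spring flap

### The arm

A 6-joint arm with a two-finger parallel gripper is mounted at the origin on the work surface. World frame = base frame: x ahead of the robot, y to its left, z up, the work surface at z = 0. Lengths are in m, angles in degrees, forces in N, time in s.
With the tool pointing down it reaches from about 0.4 to 0.825 m from the base axis. Payload 7 kg.
Tool frame: the origin (TCP) lies midway between the tips of the shut fingers; the grasp point (between the pads) lies 19 mm behind it; z points along the fingers, y is the line along which they close (so a half turn about z gives the same grasp; the last joint's range is limited). The gripper opens to 88 mm and grips with 3 to 60 N. Pads are 19 mm wide; open, the fingers measure 130 mm over their backs; the gripper's body (78 mm by 193 mm) begins 47 mm behind the grasp point.
Start: joints at [81.137, 20.546, 0.682, 0, -70.136, -16.507], TCP at [0.289, 0.61, 0.227] pointing down, gripper open.
Joint ranges: [-176.03, 176.03], [-82.01, 121.73], [-58.28, 71.71], [-173.87, 95.51], [-174.79, -0.11], [-173.66, 173.66]. Speed limits (degrees/s): [136.94, 136.94, 172.46, 180, 180, 180].

### API

Orientations are given as a 3x3 rotation matrix whose columns are the frame's x, y, z axes.
In Python, from rig import robot gives the robot as it stands. Calls block until the motion is done:
- robot.goto(position, orientation): joint-space move of the TCP to a pose.
- robot.servo_line(position, ori=None, speed=0.15): straight line of the TCP; ori=None keeps the orientation; speed is the mean speed in m/s.
- robot.movej(angles): joint-space move.
- robot.move_gripper(opening): opening from 0.0 (shut) to 1.0 (fully open); the grip force is fixed at half the most; returns when the fingers have stopped.
- robot.dwell(seconds).
- robot.ik(position, orientation): joint angles nearest the present ones, or None.
- robot.grab_frame(name): name is "side" or "top"; returns (picture, depth): 480x640x3 uint8, red, green, blue; 480x640 float32, m along the optical axis (not along the pixel's ray), 0 where there is no reading.
- robot.camera_info(name): a dict with "vfov" (degrees; the focal length in pixels is half the picture's height over the tangent of half this angle, whatever the lens; pixels are square), "cx", "cy" (the principal point, pixels), "view" (4x4, takes a point from world to camera coordinates). Camera axes: x right, y down, z forward; pixel columns grow to the right and rows downward; lengths in m; the calibration is good to about 2 mm. A picture is of the moment at which its call begins. camera_info takes no time and is no camera call.
A pose or a line that the arm cannot do raises robot.Unreachable and nothing moves.
- robot.job_done(): hands the job in; it is judged then, once.
Readings, each from a call of its own:
- robot.read_t(): time.
- robot.read_qpos(): joint angles.
- robot.read_qvel(): joint speeds.
- robot.read_effort(): joint torques, N m.
- robot.read_position(): TCP position.
- robot.read_tcp_rot(): TCP orientation.
- robot.read_force(): force on the tool from outside, world axes, zero at the start.
- robot.read_ft_torque(): the same for the moment, N m.
- robot.read_grip_width(): opening from 0.0 (shut) to 1.0 (fully open).
- robot.read_finger_force(): force on a finger pad.
Only numpy, scipy, OpenCV 4.12 (cv2) and the standard library are available. Lean on these libraries where they do the work, as an engineer would, in place of code of your own. Each camera call takes 0.05 s, during which the arm holds its last target. There are 200 camera calls.

### The job

Carry the small metal tray with its three spent cells to the green battery box, press the black spring flap well open with the tray's pouring lip and tip all three cells in through it, keeping your fingers off the flap. Then let the flap spring shut and put the empty tray down flat in the middle of the round blue pad. Leave the bottle, the screw box, the wire spool and the tool pot where they stand.

Things in the scene. Friction and masses are not known exactly. Their poses are not given: they have to be found in the camera images.
- tray_mid (a point): Loose open aluminium tray, about 120 g. Point on its middle plane, 16 mm above its underside, 16 mm below its rim. Axes: x towards the pouring lip, y across, z up. Flat-bottomed body from x = -50 to +28 mm, 50 mm wide outside, 32 mm high, walls and floor 3 mm. From x = 27 mm the floor rises at 20 degrees as a ramp 34 mm long with 20 mm side walls, to the open lip. It balances near x = 0.
- tray_lip (a point): Middle of the edge of the tray's pouring lip, 58.5 mm ahead of tray_mid along x and 12 mm above the level of the underside, 50 mm wide. Same axes as the tray. The cells stay in until the lip end is tipped down by more than about 20 degrees; tipped 60 degrees or more they come out.
- tray_grip (a point): A good place to pinch the tray: 20 mm behind tray_mid (x = -20 mm), 24 mm above its underside, same axes. The two long side walls are flat, upright and parallel to x: fingers outside them close on 50 mm along y, and may lean forward or back in the tray's x-z plane.
- cell0_mid (a point): Orange spent cell, a loose cylinder 17 mm in diameter and 34.5 mm long, 17 g, lying across the tray; point at its centre, y along its length.
- cell1_mid (a point): Yellow spent cell, the same size; point at its centre.
- cell2_mid (a point): Red spent cell, the same size; point at its centre.
- slot (a point): Centre of the opening in the top face of the green battery box, level with the top face, 150 mm above the bench. Box (fixed): 160 mm along x, 130 mm along y, sheet 4 mm, its middle below this point. Axes: x is the pouring direction, z up. The opening is 80 mm along x and 72 mm along y, filled by the black flap.
- flap_hinge (a point): Middle of the flap's hinge line (along y, marked by a bright steel barrel), on the opening's -x edge, 40 mm behind the slot's centre, level with the box top; same axes as the slot. The flap's free end, at the +x edge, swings down into the box: a lip coming from the -x side presses it down, and parts slide along it towards +x and fall in.
- flap (a joint): Angle of the black spring flap (78 mm long from its hinge, 68 mm wide): 0 shut and level with the box top, positive when pressed down into the box, stop at 1.25 rad. The spring shuts it by itself: 0.056 N m when shut, 0.14 N m at 1 rad (1.5 to 4 N on a lip 40 mm from the hinge). The cells alone, lying on it, do not open it. Well open is 0.6 rad or more.
- pad_top (a point): Centre of the upper face of a fixed round blue pad with a black edge, 150 mm in diameter, 3 mm thick, lying on the bench: the tray's home.
- bottle_mid (a point): Bystander: closed upright bottle with a red cap, 48 mm in diameter, 105 mm high; point half-way up.
- screwbox_mid (a point): Bystander: grey screw box with a clear lid, 77 by 57 mm, 34 mm high; point half-way up, x along its 77 mm length.
- pot_mid (a point): Bystander: black round tool pot, 68 mm in diameter, 80 mm high, with tools standing in it up to 115 mm; point 40 mm up.
- spool_mid (a point): Bystander: steel spool of copper wire standing on its flange, 56 mm in diameter, 40 mm high; point half-way up.
Not all that is in view belongs to the job. Leave any turquoise or white look-alike of the part that bears cell0_mid alone.

How it is judged:
By the outcome, as a careful person would: the job done as asked, in the order asked, and still so for the second after the job is handed in, with the robot touching nothing.
It also fails if it takes over 54 s, if anything falls off the work surface, if the arm or the gripper's body presses on something with over 40 N, if the wrist force passes 120 N, or if a joint passes its speed limit or range.

## Working session

There is one attempt and no reset: what is moved stays moved. The work goes in short steps, each a Python script; the robot and the scene stay as the last script left them, time stands still between calls to the robot, and variables do not carry over. Pictures are saved under pics/ and viewed, at most 10 in all, crops included, and the job is handed in when it is done.

```bash
mkdir -p pics; ls; python3 - <<'E'
from rig import robot
import cv2,numpy as np
for n in("side","top"):
    p,d=robot.grab_frame(n); np.savez(f"pics/{n}0.npz",p=p,d=d); cv2.imwrite(f"pics/{n}0.png",p[:,:,::-1])
    i=robot.camera_info(n); print(n,i["vfov"],i["cx"],i["cy"],np.round(i["view"],3).tolist())
E
```

```text
pics
side 48.9927472654848 321.49554525106544 245.40759377253423 [[0.946, -0.323, -0.009, -0.607], [-0.254, -0.729, -0.636, 0.159], [0.199, 0.604, -0.772, 1.029], [0.0, 0.0, 0.0, 1.0]]
top 49.171070504901394 314.7751004984288 241.98759715111262 [[-0.022, -1.0, 0.002, -0.074], [-0.982, 0.021, -0.19, 0.614], [0.19, -0.006, -0.982, 0.888], [0.0, 0.0, 0.0, 1.0]]
```

View pics/top0.png

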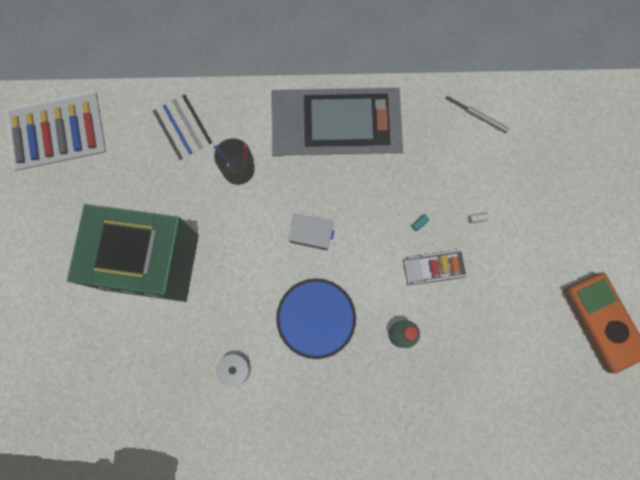

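View pics/side0.png

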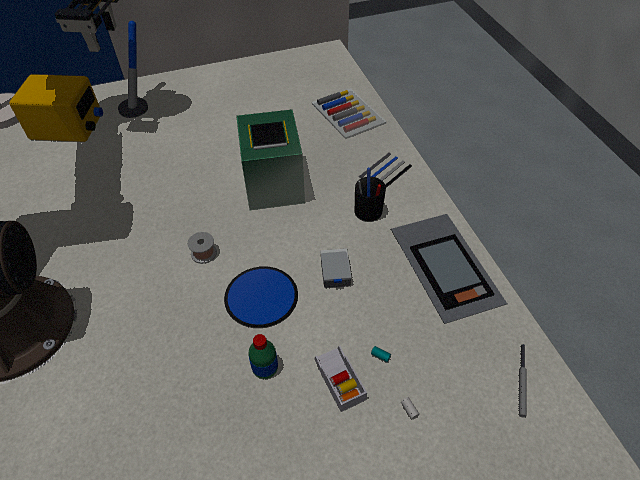

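The tray is at top (435,267), lip to the left, holding red (434,268), yellow (445,265) and orange (456,265) cells. The turquoise (420,222) and white (479,217) look-alikes lie outside it. The box is at (125,250) with its steel hinge barrel on the right edge (150,248), so pouring runs left (+y). The pad is at (316,318), the bottle at (404,333), the spool at (233,370), the screw box at (312,231) and the pot at (234,161).

```bash
cat > h.py <<'E'
import numpy as np,cv2
from rig import robot
def cloud(n,d):
    i=robot.camera_info(n); f=240/np.tan(np.radians(i["vfov"]/2))
    v,u=np.mgrid[:480,:640]
    c=np.stack([(u-i["cx"])/f*d,(v-i["cy"])/f*d,d],-1)
    V=np.array(i["view"]); return (c-V[:3,3])@V[:3,:3]
def rect(P):
    (c,s,a)=cv2.minAreaRect((P[:,:2]*1000).astype(np.float32)); return np.round(c,1),np.round(s,1),round(a,1)
E
python3 - <<'E'
from h import *
S=np.load("pics/top0.npz");p,d=S["p"],S["d"];W=cloud("top",d)
hsv=cv2.cvtColor(p,cv2.COLOR_RGB2HSV)
print("table z",np.median(W[300:340,480:540,2]))
def reg(name,u0,u1,v0,v1,z0,z1,extra=None):
    m=np.zeros((480,640),bool);m[v0:v1,u0:u1]=1
    m&=(W[...,2]>z0)&(W[...,2]<z1)&(d>0)
    if extra is not None:m&=extra
    m=cv2.morphologyEx(m.astype(np.uint8),cv2.MORPH_OPEN,np.ones((2,2)))>0
    P=W[m];print(name,len(P),"mean",np.round(P.mean(0)*1000,1),rect(P),"z99",np.round(np.percentile(P[:,2],[2,50,98])*1000,1))
    return P
reg("tray",395,475,242,292,.008,.05)
reg("trayrim",395,475,242,292,.024,.05)
reg("boxtop",55,205,195,310,.14,.165)
h,s,v=hsv[...,0],hsv[...,1],hsv[...,2]
reg("flap",85,165,210,285,.1,.17,(v<45))
reg("yellow",85,165,210,285,.1,.17,(h>18)&(h<35)&(s>100))
reg("barrel",140,165,210,285,.1,.17,(s<60)&(v>90))
reg("pad",265,370,270,365,-.02,.03,(h>100)&(h<125)&(s>120))
reg("bottle",380,425,310,355,.03,.12)
reg("cap",380,425,310,355,.09,.13)
reg("spool",210,255,345,395,.03,.06)
reg("screw",280,345,205,255,.02,.06)
reg("pot",205,260,130,190,.03,.13)
for n,lo,hi in(("red",0,5),("or",6,15),("ye",18,32)):
    reg(n,395,475,242,292,.005,.05,(h>=lo)&(h<=hi)&(s>140))
a=cv2.resize(p[235:300,385:485],None,fx=4,fy=4,interpolation=2);b=cv2.resize(p[195:305,60:205],None,fx=2.76,fy=2.76,interpolation=2)
c=np.zeros((570,410,3),np.uint8);c[:260,:400]=a;c[262:262+b.shape[0],:b.shape[1]]=b[:308,:410]
cv2.imwrite("pics/crop1.png",c[...,::-1])
E
```

```text
table z 0.0009860548925895707
tray 1186 mean [ 566.5 -316.6   21.9] (array([ 529.3, -222. ]), array([ 74.7, 331.9]), 22.1) z99 [ 0.1 17.7 34.4]
trayrim 296 mean [ 570.  -329.9   21.6] (array([ 568.1, -319.1]), array([ 50.8, 115.2]), 8.5) z99 [-0.2 25.3 35.2]
boxtop 7784 mean [588.1 220.3 153.1] (array([565.5, 130.5]), array([480.3, 146. ]), 74.9) z99 [127.7 151.4 155.9]<stdin>:10: RuntimeWarning: Mean of empty slice.
  ret = um.true_divide(
Traceback (most recent call last):
IndexError: index -1 is out of bounds for axis 0 with size 0
```

```bash
cat >> h.py <<'E'
def onplane(n,z):
    "world point of each pixel's ray at height z"
    W1=cloud(n,np.ones((480,640)));i=np.array(robot.camera_info(n)["view"]);C=-i[:3,:3].T@i[:3,3]
    r=W1-C; return C+r*((z-C[2])/r[...,2])[...,None]
def big(m):
    n,l,s,_=cv2.connectedComponentsWithStats(m.astype(np.uint8)); return l==1+np.argmax(s[1:,4])
E
cat > m.py <<'E'
from h import *
S=np.load("pics/top0.npz");p,d=S["p"],S["d"];W=cloud("top",d)
hsv=cv2.cvtColor(p,cv2.COLOR_RGB2HSV)
h,s,v=[hsv[...,i].astype(int) for i in range(3)]
def reg(name,u0,u1,v0,v1,z0,z1,extra=None,plane=None,keep=True):
    m=np.zeros((480,640),bool);m[v0:v1,u0:u1]=1
    if plane is None:m&=(W[...,2]>z0)&(W[...,2]<z1)&(d>0)
    if extra is not None:m&=extra
    if m.sum()<5: print(name,"none");return
    if keep:m=big(m)
    Q=W if plane is None else onplane("top",plane)
    P=Q[m];print(name,len(P),"mean",np.round(P.mean(0)*1000,1),*rect(P),"z",np.round(np.percentile(P[:,2],[2,50,98])*1000,1))
reg("tray",395,475,242,292,.008,.05)
reg("trayrim",395,475,242,292,.024,.05,keep=False)
G=(h>55)&(h<95)&(s>70)
reg("boxtop",55,205,195,310,.14,.165)
print("flap pix",hsv[250,120],"green",hsv[230,85],"barrel",hsv[248,150])
reg("flap",85,165,210,285,0,0,(v<45),.15)
reg("yellow",85,165,210,285,0,0,(h>18)&(h<35)&(s>100),.15,False)
reg("barrel",140,165,210,285,0,0,(s<60)&(v>70),.15)
reg("pad",265,370,270,365,0,0,(h>100)&(h<125)&(s>120),.003)
reg("bottle",380,425,310,355,.03,.12)
reg("spool",210,255,345,395,.03,.06)
reg("screw",280,345,205,255,.02,.06)
reg("pot",205,260,130,190,.03,.13)
for n,lo,hi in(("red",0,5),("or",6,15),("ye",18,32)):
    reg(n,395,475,242,292,0,0,(h>=lo)&(h<=hi)&(s>140),.015)
a=cv2.resize(p[235:300,385:485],None,fx=4,fy=4,interpolation=2);b=cv2.resize(p[195:305,60:205],None,fx=2.76,fy=2.76,interpolation=2)
c=np.zeros((570,410,3),np.uint8);c[:260,:400]=a;b=b[:308,:410];c[262:262+b.shape[0],:b.shape[1]]=b
cv2.imwrite("pics/crop1.png",c[...,::-1])
E
python3 m.py
```

```text
tray 1219 mean [ 568.5 -314.5   20.2] [ 567.7 -310.3] [ 50.5 109.8] 7.3 z [ 8.8 19.3 34.8]
trayrim 307 mean [ 570.4 -325.5   31. ] [ 568.  -311.8] [ 50.5 106.7] 7.2 z [24.4 31.6 35.6]
boxtop 7799 mean [590.2 222.5 151.4] [591.9 224.4] [162.6 130.6] 80.9 z [147.5 151.4 155.5]
flap pix [75 20 52] green [74 70 95] barrel [ 90   6 127]
flap none
yellow 176 mean [589.1 225.  150. ] [591.4 224.8] [77.2 83.3] 80.8 z [150. 150. 150.]
barrel 329 mean [587.1 181.8 150. ] [586.  183.5] [85.2 26.1] 2.4 z [150. 150. 150.]
pad 4153 mean [478.4 -86.9   3. ] [479.5 -86.4] [132.5 132.9] 88.7 z [3. 3. 3.]
bottle 675 mean [ 445.9 -237.3   78.4] [ 446.5 -241.2] [46.8 46.3] 43.1 z [ 36.6  75.5 108.2]
spool 803 mean [390.6  62.6  41.6] [390.5  63.3] [55.  53.2] 88.8 z [38.2 41.6 45.1]
screw 1282 mean [640.9 -81.5  35.1] [641.6 -83.1] [82.1 57.7] 76.2 z [30.4 35.2 39. ]
pot 986 mean [772.1  59.9  66.4] [772.5  59.5] [67.  66.1] 1.7 z [ 31.8  67.8 110. ]
red none
or none
ye none
```

View pics/crop1.png

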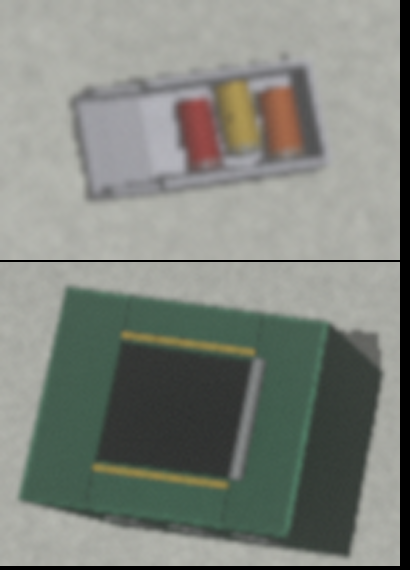

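The crop shows the ramp end of the tray at its left, red, yellow and orange cells inside it, and the box's steel barrel on the right of the opening. This is the right tray, and the turquoise and white cells outside it are decoys. Next I plan the poses and check them with IK, without moving.

```bash
cat >> h.py <<'E'
from scipy.spatial.transform import Rotation as Ro
L=np.radians(35)
TRAY=np.array([.5683,-.3152,.0]);TY=97.3   # underside xy / yaw
SLOT=np.array([.592,.2244,.150]);SY=80.9
PAD=np.array([.4795,-.0864,.003])
def traypose(p,yaw,tilt,ref,sgn=1):
    """TCP pose so that tray-point ref (x,y,z rel tray_mid, m) is at p; lip tipped down by tilt"""
    R=(Ro.from_euler('z',yaw,degrees=True)*Ro.from_euler('y',tilt,degrees=True)).as_matrix()
    z=np.array([np.sin(L),0,-np.cos(L)]);y=np.array([0,sgn,0.]);T=np.c_[np.cross(y,z),y,z]
    grip=np.array([-.020,0,.008]); tcp=grip+.019*z
    return np.asarray(p)+R@(tcp-np.asarray(ref)), R@T
UND=(0,0,-.016);LIP=(.0585,0,-.004)
def slotpt(x,z): a=np.radians(SY); return SLOT+[x*np.cos(a),x*np.sin(a),z]
E
python3 - <<'E'
from h import *
for s in(1,-1):
    print("sgn",s)
    P=[("grasp",traypose(TRAY,TY,0,UND,s)),("lift",traypose(TRAY+[0,0,.2],TY,0,UND,s)),
     ("above",traypose(slotpt(.03,.05),SY,5,LIP,s)),("prep",traypose(slotpt(.03,-.005),SY,14,LIP,s)),
     ("mid",traypose(slotpt(.012,-.032),SY,50,LIP,s)),
     ("pour",traypose(slotpt(-.004,-.044),SY,74,LIP,s))]
    P+=[("pad%d"%y,traypose(PAD,y,0,UND,s)) for y in(60,90,120,150)]
    for n,(p,R) in P:
        q=robot.ik(p,R);print(n,np.round(p,3),None if q is None else np.round(q,0))
print(robot.read_t())
E
```

```text
sgn 1
grasp [ 0.569 -0.324  0.008] [-30.  45.  16. -27. -84.  46.]
lift [ 0.569 -0.324  0.208] [ -30.   35.   25.  -28. -101.   37.]
above [0.586 0.187 0.202] [ 17.  13.  -8. -31. -59. -12.]
prep [0.586 0.188 0.158] [ 24.  15. -11. -22. -54. -21.]
mid [0.587 0.191 0.167] [ 42.  23. -10.  10. -69. -56.]
pour [0.588 0.199 0.17 ] [ 48.  34.  -4.  20. -86. -65.]
pad60 [ 0.475 -0.094  0.011] [-22.  22. -24. -48. -49.  26.]
pad90 [ 0.48  -0.096  0.011] [-18.  29. -14. -37. -64.  40.]
pad120 [ 0.484 -0.094  0.011] [-10.  35.  -7. -27. -75.  54.]
pad150 [ 0.487 -0.091  0.011] [ -1.  38.  -4. -16. -80.  69.]
sgn -1
grasp [ 0.569 -0.324  0.008] [ -30.   45.   16.  -27.  -84. -134.]
lift [ 0.569 -0.324  0.208] [ -30.   35.   25.  -28. -101. -143.]
above [0.586 0.187 0.202] [ 17.  13.  -8. -31. -59. 168.]
prep [0.586 0.188 0.158] [ 24.  15. -11. -22. -54. 159.]
mid [0.587 0.191 0.167] [ 42.  23. -10.  10. -69. 124.]
pour [0.588 0.199 0.17 ] [ 48.  34.  -4.  20. -86. 115.]
pad60 [ 0.475 -0.094  0.011] [ -22.   22.  -24.  -48.  -49. -154.]
pad90 [ 0.48  -0.096  0.011] [ -18.   29.  -14.  -37.  -64. -140.]
pad120 [ 0.484 -0.094  0.011] [ -10.   35.   -7.  -27.  -75. -126.]
pad150 [ 0.487 -0.091  0.011] [  -1.   38.   -4.  -16.  -80. -111.]
0.1
```

```bash
python3 - <<'E'
from h import *
robot.move_gripper(1.0)
p,R=traypose(TRAY+[0,0,.28],TY,0,UND);robot.goto(p,R)
p,R=traypose(TRAY+[0,0,.001],TY,0,UND)
robot.servo_line(p+[0,0,.06],R,.2);robot.servo_line(p,R,.08)
robot.move_gripper(0.0)
print(robot.read_grip_width()*88,robot.read_finger_force(),robot.read_force())
robot.servo_line(p+[0,0,.1],R,.1)
print(robot.read_grip_width()*88,robot.read_finger_force(),robot.read_force(),robot.read_t())
im,_=robot.grab_frame("side");cv2.imwrite("pics/s1.png",cv2.resize(im[150:430,200:500],None,fx=2,fy=2)[...,::-1])
E
```

```text
49.70705311231153 29.99970316886902 [-0.56214716  0.30942202  1.37171305]
50.0740647928321 29.999022781848907 [-0.8142791   0.56446222 -1.63429404] 7.75
```

View pics/s1.png

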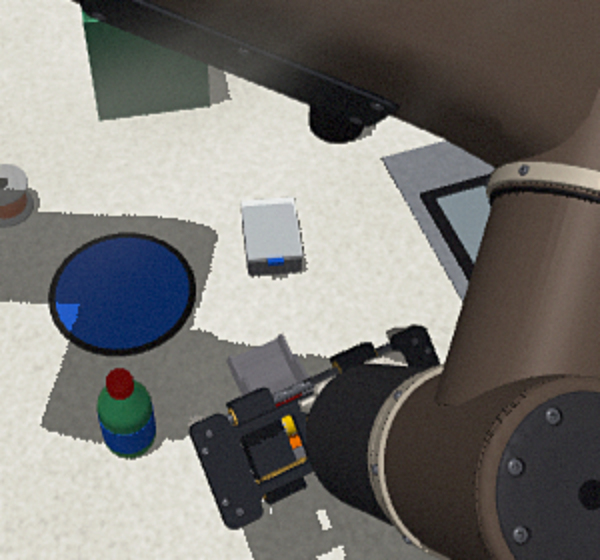

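The tray is held at (270,380) in the crop with the cells still inside. Next I carry it above the slot.

```bash
python3 - <<'E'
from h import *
p,R=traypose(TRAY+[0,0,.22],TY,0,UND);robot.servo_line(p,R,.15)
p,R=traypose(slotpt(.03,.08),SY,0,LIP);robot.servo_line(p,R,.2)
p,R=traypose(slotpt(.03,.025),SY,8,LIP);robot.servo_line(p,R,.08)
robot.dwell(.2)
print(robot.read_grip_width()*88,robot.read_force(),robot.read_t())
o=[]
for n,sl in(("top",np.s_[170:310,50:210]),("side",np.s_[70:220,200:360])):
    im,d=robot.grab_frame(n);np.savez(f"pics/{n}2.npz",p=im,d=d);o.append(cv2.resize(im[sl],(400,375),interpolation=2))
cv2.imwrite("pics/s2.png",np.hstack(o)[...,::-1])
E
```

```text
50.19215696566425 [-0.58181195  0.40304745 -1.3194817 ] 12.3667
```

View pics/s2.png

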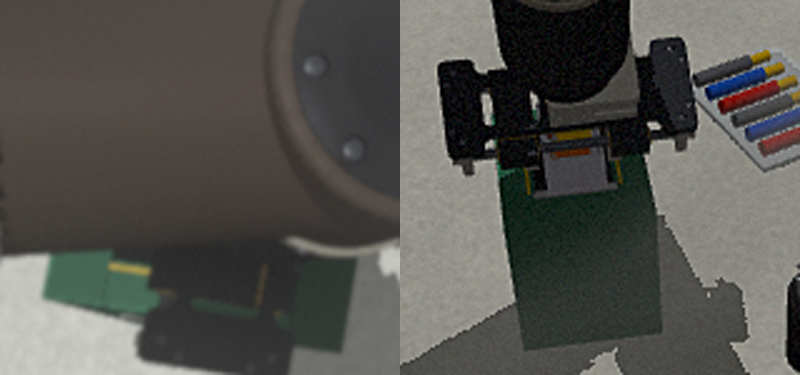

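The tray is centred over the slot between the yellow edges (530 to 620, 180), with cells inside and the gripper clear. Next I press the flap and pour.

```bash
python3 - <<'E'
from h import *
p,R=traypose(slotpt(.030,-.004),SY,17,LIP);robot.servo_line(p,R,.06)
print("prep",robot.read_force())
for t,x,z in((30,.020,-.0106),(40,.012,-.016),(57,.004,-.030),(74,-.004,-.044)):
    p,R=traypose(slotpt(x,z),SY,t,LIP)
    d=np.linalg.norm(p-robot.read_position());robot.servo_line(p,R,max(d/.35,.01))
    print(t,round(d,3),robot.read_force(),robot.read_t())
robot.dwell(.8)
print(robot.read_grip_width()*88,robot.read_force(),robot.read_ft_torque(),robot.read_t())
o=[]
for n,sl in(("top",np.s_[170:310,50:210]),("side",np.s_[70:220,200:360])):
    im,d=robot.grab_frame(n);np.savez(f"pics/{n}3.npz",p=im,d=d);o.append(cv2.resize(im[sl],(400,375),interpolation=2))
cv2.imwrite("pics/s3.png",np.hstack(o)[...,::-1])
E
```

```text
prep [-0.19660481  0.90074579 -0.91493908]
30 0.009 [-0.17708893 -0.21029839 -1.86974662] 13.4167
40 0.005 [ 0.83232959  1.10369422 -0.45716898] 13.9083
57 0.006 [ 0.00205123  1.43019586 -0.53492694] 14.4
74 0.01 [ 0.44064702  1.8614796  -0.16828125] 14.9167
49.74836409920039 [0.82999514 0.71495402 1.06099287] [ 2.02274726 -0.5077877   0.1295461 ] 15.7167
```

View pics/s3.png

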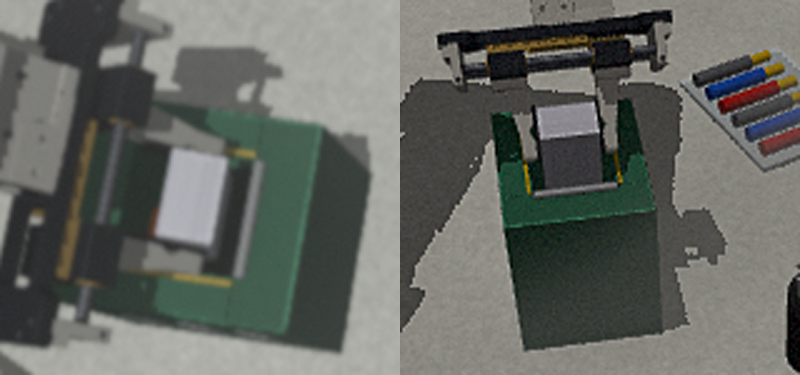

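```bash
python3 - <<'E'
from h import *
S=np.load("pics/top3.npz");im,d=S["p"],S["d"];W=cloud("top",d)
hsv=cv2.cvtColor(im,cv2.COLOR_RGB2HSV)[225:285,95:150]
m=(hsv[...,1]>110)&((hsv[...,0]<16)|(hsv[...,0]>172))
v,u=np.nonzero(m)
for a,b in zip(v,u): print(b+95,a+225,im[a+225,b+95],np.round(W[a+225,b+95]*1000))
# underside of tray: plane fit
g=W[233:262,118:136].reshape(-1,3);g=g[(g[:,2]>.15)]
c=g.mean(0);n=np.linalg.svd(g-c)[2][2];print(len(g),c,n)
a=np.radians(SY);xd=np.array([np.cos(a),np.sin(a),0]);k=W[225:285,95:150]
print("tray tilt from its back wall", np.degrees(np.arctan2(abs(n@xd),abs(n[2]))))
cv2.imwrite("pics/s3b.png",cv2.resize(im[215:275,90:170],(800,600),interpolation=2)[...,::-1])
E
```

```text
111 252 [86 61 48] [608. 293.  22.]
522 [0.58011253 0.19499578 0.21607897] [ 0.04442407 -0.94217815 -0.33215484]
tray tilt from its back wall 70.21380849321211
```

View pics/s3b.png

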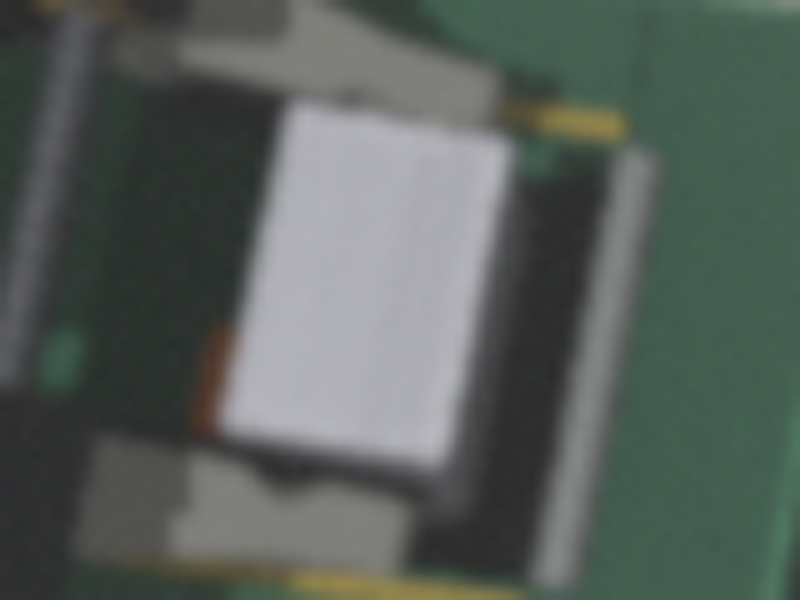

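The orange patch at crop (210,380), pixel (111,252), back-projects to z of about 22 mm. So that cell is on the box floor, seen through the gap past the open flap. I'll tip a little further to be sure, lift straight up, level off and check inside the tray and the flap.

```bash
python3 - <<'E'
from h import *
p,R=traypose(slotpt(-.005,-.046),SY,82,LIP);robot.servo_line(p,R,.02);robot.dwell(.6)
p,R=traypose(slotpt(-.005,.03),SY,74,LIP);robot.servo_line(p,R,.06)
p,R=traypose(slotpt(-.04,.14),SY,20,LIP);robot.servo_line(p,R,.08)
p,R=traypose([.50,.02,.20],SY,0,UND);robot.servo_line(p,R,.15)
robot.dwell(.3)
print(robot.read_grip_width()*88,robot.read_force(),robot.read_t())
o=[]
for n,sl in(("top",np.s_[180:340,60:310]),("side",np.s_[90:290,150:400])):
    im,d=robot.grab_frame(n);np.savez(f"pics/{n}4.npz",p=im,d=d);o.append(cv2.resize(im[sl],(400,256 if n=="top" else 320),interpolation=2))
cv2.imwrite("pics/s4.png",np.vstack(o)[...,::-1])
E
```

```text
50.07345889544195 [ 0.16093372  0.06868442 -0.78757384] 21.3583
```

View pics/s4.png

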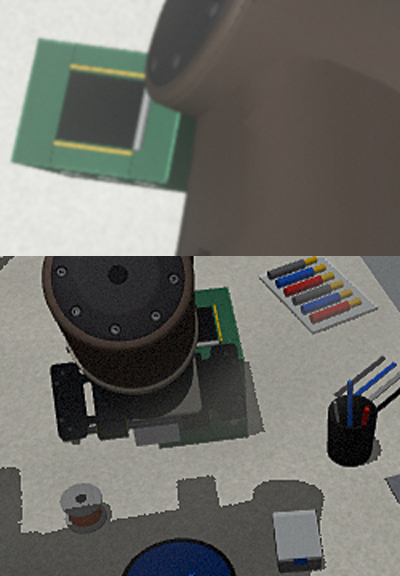

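The flap is shut at crop (100,105), the box top is clear and the wrist load has dropped by about the cells' weight. Next I place the tray, at yaw 150° so the gripper stays clear of the bottle.

```bash
python3 - <<'E'
from h import *
Y=150
p,R=traypose(PAD+[0,0,.15],Y,0,UND);robot.servo_line(p,R,.1)
p,R=traypose(PAD+[0,0,.004],Y,0,UND);robot.servo_line(p,R,.1);robot.dwell(.2);f0=robot.read_force()[2]
for k in range(8):
    p=p-[0,0,.001];robot.servo_line(p,R,.02);f=robot.read_force()[2];print(k,round(f-f0,2))
    if f-f0>2.5: break
robot.move_gripper(1.0);robot.dwell(.2)
robot.servo_line(p-.05*R[:,2],R,.1)
robot.servo_line(p-.05*R[:,2]+[0,0,.2],R,.2)
q=robot.read_qpos();q[0]-=60 if False else -60;robot.movej(q)
print(robot.read_t())
S={}
for n in("top","side"):
    im,d=robot.grab_frame(n);np.savez(f"pics/{n}5.npz",p=im,d=d);S[n]=(im,d)
W=cloud("top",S["top"][1]);m=(W[...,2]>.012)&(W[...,2]<.05);z=np.zeros_like(m);z[265:372,265:370]=1
P=W[big(m&z)];print(len(P),rect(P),np.percentile(P[:,2],[2,50,98]))
o=np.vstack([cv2.resize(S["top"][0][150:400,50:450],(480,300)),cv2.resize(S["side"][0][90:390,200:440],(480,600))[:300]])
o=np.hstack([cv2.resize(S["top"][0],(400,300)),cv2.resize(S["top"][0][260:380,256:416],(400,300))]);o=np.vstack([o,np.hstack([cv2.resize(S["side"][0],(400,300)),cv2.resize(S["side"][0][240:345,195:335],(400,300))])])
cv2.imwrite("pics/s5.png",o[...,::-1])
E
```

```text
0 -0.14
1 -0.28
2 1.09
3 8.12
30.375
567 (array([478.8, -81.6]), array([ 50. , 108.4]), 60.0) [0.01233797 0.02067438 0.03864553]
```

View pics/s5.png

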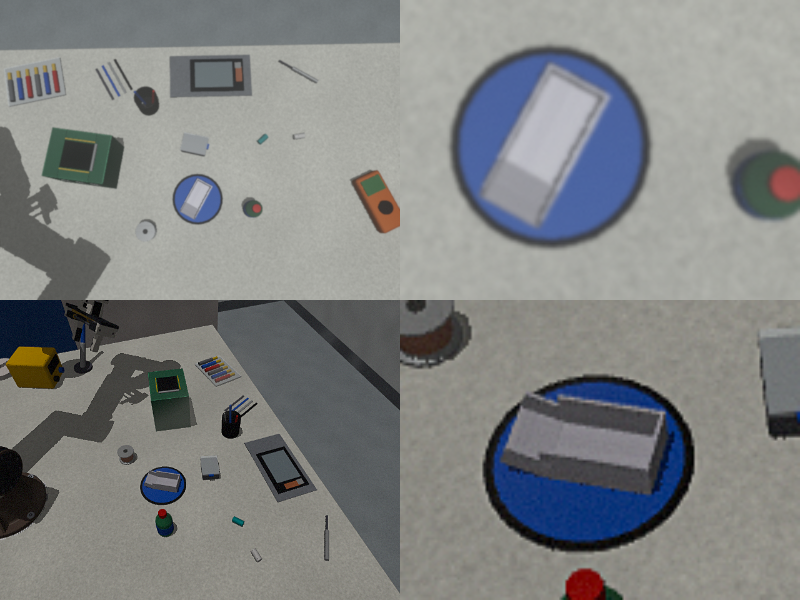

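The tray is empty and flat in the middle of the pad, about 4 mm off centre. The flap is shut, no cells are in view outside the box except the two decoys, and the bystanders are where they were.

```bash
python3 -c "
from rig import robot
print(robot.job_done())"
```

```text
the job is handed in; nothing more can be done
None
```

I tipped the three cells into the battery box, let the flap spring shut, set the empty tray flat on the blue pad about 4 mm off centre, and handed the job in at about 30 s. I saw the orange cell inside the box; I take the other two to be in as well, because the tray is empty and no loose cells show outside.

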